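Open the barrier of the lane with the orange block

TASK

Two feed lanes are each closed by a yellow-and-black counterweighted barrier arm. Open the barrier of the lane where the orange bearing block waits: lift its arm up past its balance point so that it stays fully up by itself. Leave the other barrier down, and both bearing blocks lying where they are.

Things in the scene. Friction and masses are not known exactly. Their poses are not given: they have to be found in the camera images.
- gate_a_grip (a point): Grip point on the black handle bar (14 mm round, level, 75 mm long) at the free end of the barrier arm over the orange block's lane; 43 mm out from the 12 mm thick beam, 90 mm above the table when shut. Frame turns with the arm: y from hinge to free end (level when shut), z up when shut, x along bar to beam. Hinge axis: along x, 180 mm back along -y. Opens 80 deg, y turning upward, to a stop.
- gate_b_grip (a point): Same point and axes on the other barrier (blue block's lane), to stay shut. Both barriers: the steel counterweight on a stalk above the hinge makes the arm fall shut below about 38 deg, and swing on to the open stop and stay beyond it. About 1 N at the bar lifts it; the bar may turn in the fingers. The lane's rails under the bar are 43 mm high; a clear plate hangs 45 mm below the arm.
- orange_block_center (a point): Orange bearing block (foot 46 x 78 mm, 60 mm high, round steel bearing in it), loose in its lane on the side of the arm away from the handle bar. The point is its centre, 30 mm above its underside; z up.
- blue_block_center (a point): Blue bearing block of the same size in the other lane. The point is its centre, 30 mm above its underside; z up.

How it is judged:
At the end, for the whole second after the job is handed in: The barrier arm over the orange block's lane stands up by itself within 23 degrees of vertical; the other barrier is down within 10 degrees of level; both blocks are within 20 mm of where they started (angle between gate_a_grip's own y axis and vertical below 0.4 rad and angle between gate_b_grip's own y axis and vertical above 1.4 rad and distance of each of orange_block_center, blue_block_center from where it was at the start of the episode below 0.02 m); the robot touches nothing.
It fails at once if the other barrier is lifted by more than 15 degrees (angle between gate_b_grip's own y axis and vertical below 1.31 rad).
It also fails if it takes over 42 s, if anything falls off the work surface, if the arm or the gripper's body presses on something with over 40 N, if the wrist force passes 120 N, or if a joint passes its speed limit or range.

ROBOT

A 7-joint arm with a two-finger parallel gripper is mounted at the origin on the work surface. World frame = base frame: x ahead of the robot, y to its left, z up, the work surface at z = 0. Lengths are in m, angles in rad, forces in N, time in s.
With the tool pointing down it reaches from about 0.4 to 0.85 m from the base axis. Payload 4.5 kg.
Tool frame: the origin (TCP) lies on the front face of the gripper's body, between the roots of the fingers; the fingertips stand 64 mm ahead of it and the grasp point (between the pads) lies 45 mm ahead of it (manip.tips_ahead is the distance from the TCP to the fingertips, in m); z points along the fingers, y is the line along which they close (so a half turn about z gives the same grasp; the last joint's range is limited). The gripper opens to 88 mm and grips with 3 to 60 N. Pads are 18 mm wide; open, the fingers measure 123 mm over their backs; the gripper's body (75 mm by 187 mm) begins 45 mm behind the grasp point.
Start: joints at [-1.237, 0.689, -0.195, 1.565, 0.157, 0.902, -0.215], TCP at [0.185, 0.597, 0.303] pointing down, gripper open.
Joint ranges: [-3.01, 3.01], [-0.46, 2.08], [-1.47, 1.51], [0.13, 2.56], [-1, 4.14], [0.04, 2.09], [-2.66, 2.66]. Speed limits (rad/s): [2.57, 2.57, 3.14, 3.14, 3.14, 3.14, 3.14].

INTERFACE

Orientations are given as [roll, pitch, yaw] about the fixed x, y, z axes, in that order (R = Rz(yaw) Ry(pitch) Rx(roll)).
In Python, from rig import manip gives the robot as it stands.
- The arm moves only by the shell command python3 -m inch 'ROWS' [OPENING] [FORCE]. ROWS is a JSON object of lists of equal length, an entry for each row: "translation": the shift along the tool's x, y, z in mm, a list of three; "rotation": the turn, a rotation vector about the tool's x, y, z in degrees, a list of three. A call has 1 to 10 rows; each row is the pose to reach, as a shift and turn from the pose commanded when the call began, along the tool's axes at that moment; what a row does not reach only later rows make up. A row lasts 1/10 s, in which the tool goes at most 50 mm and 8.59 degrees, less where a joint would pass 70% of its speed; a pose out of reach is approached as far as the arm can. A call with a gripper value outside its range is refused whole. OPENING is the gripper's target within -1 to 1 (shut at 1, half-way at 0, fully open at -1), set as the call begins (- or left out, the last holds). The fingers move at their own pace and stop on an object; FORCE is the grip in N (left out, the last holds). Time passes only in rows, so rows that repeat a pose let the fingers close. It gives the time, the measured TCP pose, the force, the opening and the grip force at its end, in the units of the state.
- manip.sense(): the state, without advancing time (a new reading comes with each control period).
- manip.capture(name): name is "side" or "top"; returns (picture, depth): 420x560x3 uint8, blue, green, red; 420x560 float32, m along the optical axis (not along the pixel's ray), 0 where there is no reading.
- manip.camera_params(name): a dict with "K" (3x3 intrinsics, pixels), "R" (3x3) and "t" (3): a world point X has camera coordinates R X + t. Camera axes: x right, y down, z forward; pixel columns grow to the right and rows downward; lengths in m; the calibration is good to about 2 mm. A picture is of the moment at which its call begins. camera_params takes no time and is no camera call.
- manip.job_done(): hands the job in; it is judged then, once.
The state is a dict: "time": time; "joint_pos": joint angles; "joint_vel": joint speeds; "joint_torque": joint torques, N m; "position": TCP position; "orientation": TCP orientation; "ft_force": force on the tool from outside, world axes, zero at the start; "torque": the same for the moment, N m; "opening": opening from 0.0 (shut) to 1.0 (fully open); "gripper_force": force on a finger pad.
Only numpy, scipy, OpenCV 4.12 (cv2) and the standard library are available. Lean on these libraries where they do the work, as an engineer would, in place of code of your own. Each camera call takes 0.05 s, during which the arm holds its last target. There are 200 camera calls.

## Working session

There is one attempt and no reset: what is moved stays moved. The work goes in short steps, Python scripts to look and compute and a shell command to move; the robot and the scene stay as the last step left them, time stands still between calls to the robot, and variables do not carry over. Pictures are saved under pics/ and viewed, at most 10 in all, crops included, and the job is handed in when it is done.

```bash
mkdir -p pics; ls
python3 - <<'E'
from rig import manip
import cv2,numpy as np
for n in("top","side"):
    p,d=manip.capture(n); cv2.imwrite(f"pics/{n}0.png",p); np.save(f"pics/{n}0.npy",d)
    c=manip.camera_params(n); print(n,np.round(c["K"],1).tolist(),np.round(c["R"],3).tolist(),np.round(c["t"],3), "pos",np.round(-c["R"].T@c["t"],3))
s=manip.sense();print(s["time"],s["position"],s["orientation"],s["ft_force"],s["opening"])
E
```

```text
pics
top [[487.3, 0.0, 279.9], [0.0, 487.3, 205.9], [0.0, 0.0, 1.0]] [[0.018, -1.0, 0.018], [-0.989, -0.021, -0.147], [0.147, -0.015, -0.989]] [0.021 0.59  1.003] pos [0.435 0.048 1.078]
side [[426.9, 0.0, 282.8], [0.0, 426.9, 208.3], [0.0, 0.0, 1.0]] [[-0.946, -0.323, -0.021], [-0.148, 0.489, -0.86], [0.289, -0.81, -0.51]] [0.556 0.172 0.743] pos [0.337 0.698 0.539]
0.1 [0.18446331 0.59668809 0.30199627] [-3.13996684e+00  8.20534947e-05  2.84189673e+00] [-0.13313018 -0.8773344  -0.55168137] 0.9997658259390878
```

View pics/top0.png

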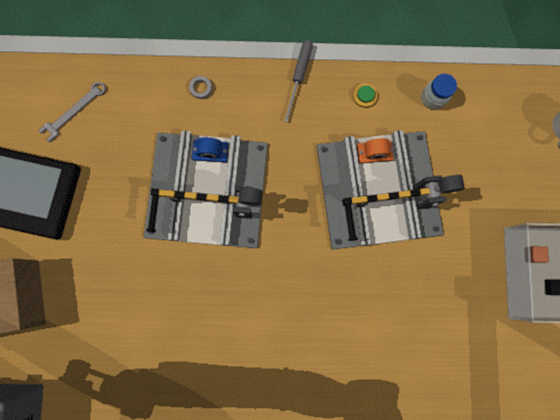

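View pics/side0.png

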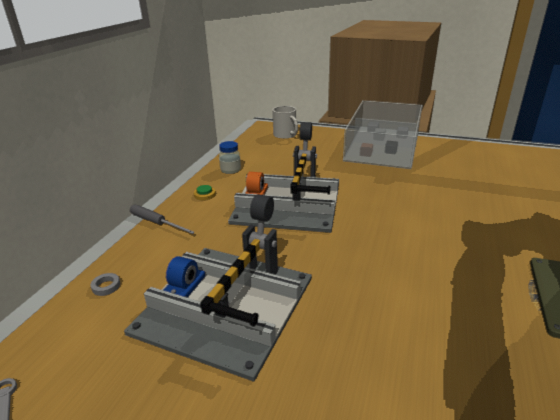

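The top view shows the orange block at (377,149) in the right-hand lane. Its bar runs from about (348,203) to (352,238) and its hinge is near (425,190). In the side view that bar runs from about (298,188) to (328,189). The blue lane is on the left in the top view.

```bash
cat > h.py <<'E'
import numpy as np
from rig import manip
def cloud(n,d):
    c=manip.camera_params(n);K=c["K"];v,u=np.mgrid[:420,:560]
    P=np.stack([(u-K[0,2])/K[0,0]*d,(v-K[1,2])/K[1,1]*d,d],-1)
    return (P-c["t"])@c["R"]
E
python3 - <<'E'
import cv2,numpy as np
from h import *
for n,box in(("top",(335,365,195,245)),("side",(285,335,178,200))):
    p=cv2.imread(f"pics/{n}0.png");d=np.load(f"pics/{n}0.npy");W=cloud(n,d)
    u0,u1,v0,v1=box
    w=W[v0:v1,u0:u1].reshape(-1,3);c=p[v0:v1,u0:u1].reshape(-1,3).max(1)
    m=(w[:,2]>.075)&(w[:,2]<.12)&(c<60); q=w[m]
    print(n,m.sum()); 
    for x in np.arange(q[:,0].min(),q[:,0].max(),.01):
        k=(q[:,0]>=x)&(q[:,0]<x+.01)
        if k.any():print(np.round(x,3),k.sum(),np.round(np.median(q[k],0),4),np.round(q[k].min(0),3),np.round(q[k].max(0),3))
# beam yellow + orange + blue
    hsv=cv2.cvtColor(p,cv2.COLOR_BGR2HSV)
    y=(hsv[...,0]>18)&(hsv[...,0]<32)&(hsv[...,1]>120)&(W[...,2]>.07)&(W[...,2]<.12)
    for s in(1,-1):
        q=W[y&(s*(W[...,1]-.05)>0)&(abs(W[...,0]-.6)<.2)]
        if len(q)>5: f=np.polyfit(q[:,1],q[:,0],1);print("beam",s,len(q),np.round(q.min(0),3),np.round(q.max(0),3),np.round(np.median(q,0),3),"slope",f)
    U=manip.camera_params(n)
E
python3 - <<'E'
import cv2
a=cv2.imread('pics/top0.png')[120:260,300:480];b=cv2.imread('pics/side0.png')[110:240,220:360]
import numpy as np
a=cv2.resize(a,(560,435),interpolation=2)
b=cv2.resize(b,(560,520),interpolation=2)
cv2.imwrite('pics/ta.png',a);cv2.imwrite('pics/sb.png',b)
E
```

```text
top 303
0.515 37 [ 0.5186 -0.1137  0.096 ] [ 0.515 -0.125  0.081] [ 0.525 -0.106  0.101]
0.525 32 [ 0.5288 -0.1124  0.0965] [ 0.525 -0.121  0.09 ] [ 0.535 -0.107  0.1  ]
0.535 30 [ 0.5392 -0.1114  0.0957] [ 0.535 -0.119  0.089] [ 0.545 -0.105  0.1  ]
0.545 31 [ 0.5493 -0.1099  0.0953] [ 0.545 -0.117  0.091] [ 0.554 -0.103  0.098]
0.555 32 [ 0.5596 -0.108   0.0945] [ 0.555 -0.115  0.09 ] [ 0.564 -0.102  0.098]
0.565 31 [ 0.5695 -0.1074  0.0949] [ 0.565 -0.115  0.091] [ 0.574 -0.102  0.099]
0.575 31 [ 0.5799 -0.1055  0.0941] [ 0.575 -0.113  0.089] [ 0.584 -0.099  0.099]
0.585 53 [ 0.5908 -0.105   0.0985] [ 0.585 -0.142  0.077] [ 0.594 -0.095  0.104]
0.595 26 [ 0.5977 -0.1028  0.1002] [ 0.595 -0.112  0.087] [ 0.602 -0.094  0.103]
beam 1 341 [0.407 0.121 0.073] [0.609 0.56  0.104] [0.598 0.215 0.099] slope [-0.30618461  0.65838689]
beam -1 329 [ 0.557 -0.492  0.073] [ 0.625 -0.099  0.104] [ 0.606 -0.183  0.099] slope [-0.06368126  0.59370861]
side 278
0.516 31 [ 0.5204 -0.1095  0.0961] [ 0.516 -0.117  0.088] [ 0.526 -0.106  0.102]
0.526 24 [ 0.5304 -0.11    0.0958] [ 0.526 -0.115  0.088] [ 0.536 -0.105  0.099]
0.536 27 [ 0.5411 -0.1078  0.096 ] [ 0.536 -0.117  0.088] [ 0.546 -0.104  0.099]
0.546 26 [ 0.5513 -0.1065  0.0962] [ 0.547 -0.116  0.089] [ 0.556 -0.102  0.1  ]
0.556 26 [ 0.5606 -0.1047  0.0954] [ 0.556 -0.113  0.088] [ 0.566 -0.102  0.1  ]
0.566 23 [ 0.5712 -0.1033  0.096 ] [ 0.566 -0.108  0.088] [ 0.575 -0.101  0.1  ]
0.576 33 [ 0.5806 -0.1026  0.095 ] [ 0.576 -0.111  0.086] [ 0.585 -0.098  0.1  ]
0.586 53 [ 0.591  -0.0985  0.0951] [ 0.586 -0.147  0.082] [ 0.595 -0.094  0.105]
0.596 35 [ 0.598  -0.0985  0.0947] [ 0.596 -0.168  0.08 ] [ 0.603 -0.093  0.103]
beam 1 592 [0.526 0.094 0.074] [0.622 0.298 0.111] [0.599 0.215 0.1  ] slope [0.06017431 0.58575832]
beam -1 177 [ 0.559 -0.468  0.07 ] [ 0.65  -0.108  0.11 ] [ 0.606 -0.187  0.101] slope [-0.1059434   0.58749858]
```

View pics/sb.png

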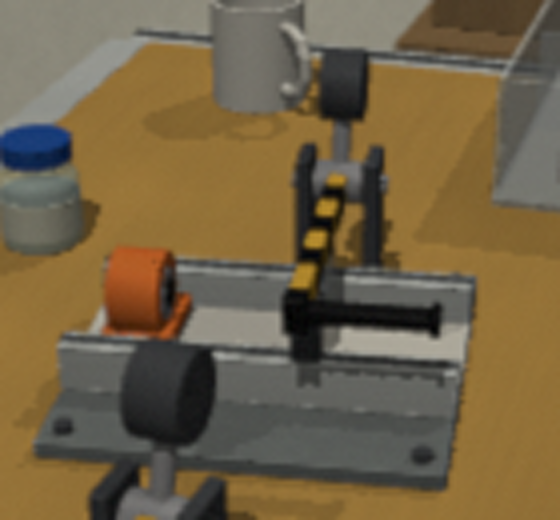

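The crop confirms it: the bar sticks out towards the robot, end knob at (435,320) and root at (300,310) in the crop. Both views give the bar axis at z≈0.090, which matches the text. Next I work out the tool-frame moves and check the heights along the way.

```bash
cat >> h.py <<'E'
from scipy.spatial.transform import Rotation as Ro
PSI=np.arctan(.135)
GRIP=np.array([.551,-.108,.090]); AX=np.array([np.cos(PSI),np.sin(PSI),0]); YD=np.array([-AX[1],AX[0],0])
HINGE=GRIP-.18*YD
# tool down, closing line along YD
RT=Ro.from_matrix(np.stack([-AX,YD,[0,0,-1]],1))
def rel(p,R=RT):
    s=manip.sense();R0=Ro.from_euler('xyz',s["orientation"])
    return np.round(R0.inv().apply(np.array(p)-s["position"])*1000,1),np.round((R0.inv()*R).as_rotvec(degrees=True),1)
E
python3 - <<'E'
from h import *
W=cloud("top",np.load("pics/top0.npy"));S=cloud("side",np.load("pics/side0.npy"))
for C in(W,S):
  for y0,y1 in((-.4,-.02),(.05,.35)):
    k=(C[...,0]>.45)&(C[...,0]<.75)&(C[...,1]>y0)&(C[...,1]<y1);q=C[k];i=q[:,2].argmax();print("top",q[i].round(3))
up=np.array([0,0,.045])
print("hinge",HINGE,"mid",rel(GRIP+up+[0,0,.20]))
E
```

```text
top [ 0.618 -0.293  0.175]
top [0.602 0.093 0.176]
top [ 0.622 -0.292  0.176]
top [0.59  0.091 0.176]
hinge [ 0.57508155 -0.28638184  0.09      ] mid (array([-558.2, -565.1,  -32. ]), array([ -0.1,  -0. , -24.9]))
```

```bash
python3 -m inch '{"translation":[[-35,-35,-10],[-70,-70,-20],[-105,-105,-30],[-140,-140,-32],[-175,-175,-32],[-210,-210,-32],[-245,-245,-32],[-280,-280,-32],[-315,-315,-32],[-350,-350,-32]],"rotation":[[0,0,-2],[0,0,-4],[0,0,-6],[0,0,-8],[0,0,-10],[0,0,-12],[0,0,-14],[0,0,-16],[0,0,-18],[0,0,-20]]}' -1
python3 -c "
from h import *
print(rel(GRIP+[0,0,.245]))"
```

```text
time: 1.1
position: [0.4161, 0.1574, 0.3346]
orientation: [-3.142, -0.0, -3.091]
ft_force: [1.0, 0.3, -0.8]
opening: 0.996
gripper_force: 0.0
(array([-121.2, -272. ,   -0.4]), array([-0. , -0. , -4.8]))
```

```bash
python3 -m inch '{"translation":[[-18,-40,0],[-36,-80,0],[-54,-120,0],[-72,-160,0],[-90,-200,0],[-105,-235,0],[-120,-265,0],[-120,-265,0],[-120,-265,0]],"rotation":[[0,0,-1],[0,0,-2],[0,0,-3],[0,0,-4],[0,0,-5],[0,0,-5],[0,0,-5],[0,0,-5],[0,0,-5]]}'
python3 - <<'E'
from h import *
import cv2
print(rel(GRIP+[0,0,.245]),rel(GRIP+[0,0,.045]))
p,d=manip.capture("side");cv2.imwrite("pics/side1.png",p[60:300,120:440].repeat(2,0).repeat(2,1))
E
```

```text
time: 2.0
position: [0.5482, -0.0998, 0.3341]
orientation: [3.141, -0.001, -3.007]
ft_force: [-0.7, 0.1, -0.6]
opening: 1.003
gripper_force: 0.0
(array([-1.7, -8.5, -0.9]), array([ 0. , -0.1,  0. ])) (array([ -1.9,  -8.7, 199.1]), array([ 0. , -0.1,  0. ]))
```

View pics/side1.png

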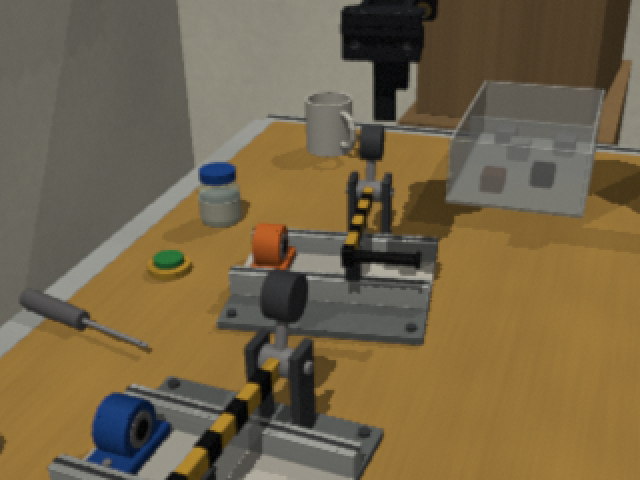

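The fingers, near (385,110), hang in line with the bar, which runs (350–420, 258). Now I descend.

```bash
python3 -m inch '{"translation":[[1,-8,25],[1,-8,55],[1,-8,85],[1,-8,115],[1,-8,140],[1,-8,165],[1,-8,185],[1,-8,197],[1,-8,197],[1,-8,197]],"rotation":[[0,0,0],[0,0,0],[0,0,0],[0,0,0],[0,0,0],[0,0,0],[0,0,0],[0,0,0],[0,0,0],[0,0,0]]}'
python3 -m inch '{"translation":[[0,0,0],[0,0,0],[0,0,0],[0,0,0],[0,0,0],[0,0,0],[0,0,0],[0,0,0],[0,0,0],[0,0,0]],"rotation":[[0,0,0],[0,0,0],[0,0,0],[0,0,0],[0,0,0],[0,0,0],[0,0,0],[0,0,0],[0,0,0],[0,0,0]]}' 1 6
python3 - <<'E'
from h import *
s=manip.sense();print(rel(GRIP+[0,0,.045]))
for t in (10,20,30,40,50,60,70,77):
    a=np.radians(t);print(t,rel(HINGE+.18*(np.cos(a)*YD+np.sin(a)*np.array([0,0,1]))+[0,0,.045])[0])
E
```

```text
time: 3.05
position: [0.5489, -0.1067, 0.1383]
orientation: [3.141, 0.001, -3.004]
ft_force: [0.1, 0.4, 0.8]
opening: 1.003
gripper_force: 0.0
time: 4.05
position: [0.5492, -0.1118, 0.1379]
orientation: [-3.136, 0.001, -3.008]
ft_force: [1.9, -8.4, -0.7]
opening: 0.157
gripper_force: 6.0
(array([-2.3,  3.5,  2.9]), array([-0.3,  0. , -0.1]))
10 [ -2.3   0.6 -28.4]
20 [ -2.4  -7.7 -58.6]
30 [ -2.4 -21.1 -87. ]
40 [  -2.4  -39.2 -112.6]
50 [  -2.5  -61.6 -134.7]
60 [  -2.5  -87.4 -152.5]
70 [  -2.5 -115.9 -165.6]
77 [  -2.6 -137.  -171.7]
```

The grip is good: the opening is 13.8 mm, matching the 14 mm bar. The fingers show the bar sits about 4 mm further towards -y, so I shift the arc by that.

```bash
python3 -m inch '{"translation":[[0,-4,-13],[0,-6,-25],[0,-8,-37],[0,-11,-50],[0,-15,-62],[0,-20,-73],[0,-25,-85],[0,-31,-95],[0,-38,-106],[0,-46,-116]],"rotation":[[0,0,0],[0,0,0],[0,0,0],[0,0,0],[0,0,0],[0,0,0],[0,0,0],[0,0,0],[0,0,0],[0,0,0]]}'
python3 - <<'E'
from h import *
import cv2
p,d=manip.capture("side");cv2.imwrite("pics/side2.png",p[60:300,120:440].repeat(2,0).repeat(2,1))
E
```

```text
time: 5.05
position: [0.5553, -0.1556, 0.2543]
orientation: [-3.139, 0.001, -3.006]
ft_force: [4.7, -7.2, -8.2]
opening: 0.153
gripper_force: 6.4
```

View pics/side2.png

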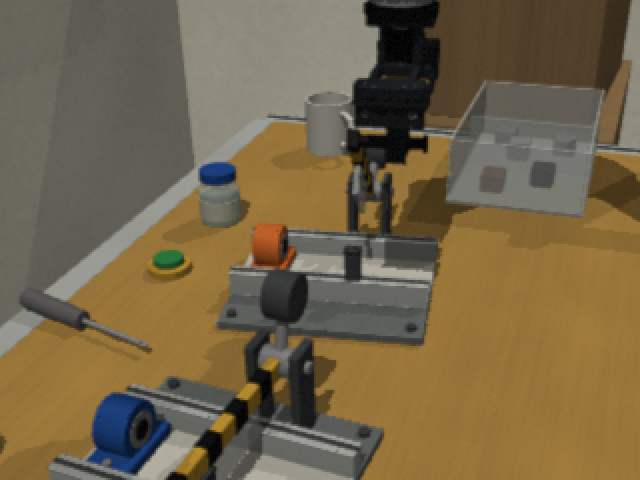

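The bar (350–425, 143) is in the fingers and the arm has risen to about 40°. I continue along the arc, another 4 mm towards the hinge because of the side force.

```bash
python3 -m inch '{"translation":[[0,-13,-11],[0,-26,-21],[0,-39,-30],[0,-52,-38],[0,-66,-45],[0,-80,-51],[0,-92,-55],[0,-99,-57],[0,-99,-57]],"rotation":[[0,0,0],[0,0,0],[0,0,0],[0,0,0],[0,0,0],[0,0,0],[0,0,0],[0,0,0],[0,0,0]]}'
python3 - <<'E'
from h import *
import cv2
p,d=manip.capture("side");cv2.imwrite("pics/side3.png",p[60:300,120:440].repeat(2,0).repeat(2,1))
E
```

```text
time: 6.0
position: [0.5686, -0.2521, 0.3109]
orientation: [-3.141, 0.001, -3.006]
ft_force: [3.0, -0.3, -3.8]
opening: 0.153
gripper_force: 6.2
```

View pics/side3.png

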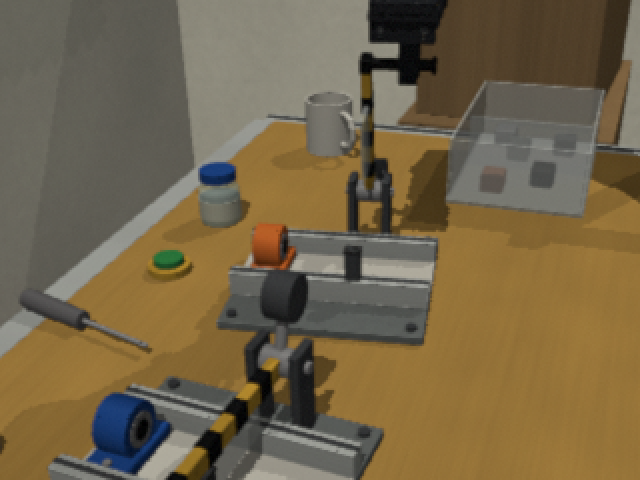

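The arm now stands nearly vertical, with the bar at (360–435, 65). Next: open the fingers, then rise.

```bash
python3 -m inch '{"translation":[[0,0,0],[0,0,0],[0,0,0],[0,0,0],[0,0,0],[0,0,0],[0,0,0],[0,0,0],[0,0,0],[0,0,0]],"rotation":[[0,0,0],[0,0,0],[0,0,0],[0,0,0],[0,0,0],[0,0,0],[0,0,0],[0,0,0],[0,0,0],[0,0,0]]}' -1
python3 -m inch '{"translation":[[0,0,-10],[0,0,-25],[0,0,-40],[0,0,-60],[0,0,-80],[0,0,-100],[0,0,-120],[0,0,-120],[0,0,-120],[0,0,-120]],"rotation":[[0,0,0],[0,0,0],[0,0,0],[0,0,0],[0,0,0],[0,0,0],[0,0,0],[0,0,0],[0,0,0],[0,0,0]]}'
python3 - <<'E'
from h import *
import cv2
p,d=manip.capture("side");cv2.imwrite("pics/side4.png",p[0:300,120:440].repeat(2,0).repeat(2,1))
W=cloud("side",d)
q=W[(abs(W[...,0]-.59)<.05)&(W[...,1]<-.2)&(W[...,1]>-.32)&(W[...,2]>.2)&(W[...,2]<.3)]
print(len(q),np.polyfit(q[:,2],q[:,1],1))
E
```

```text
time: 7.05
position: [0.5683, -0.2511, 0.3107]
orientation: [3.141, -0.0, -3.005]
ft_force: [-0.7, 0.6, 0.3]
opening: 0.999
gripper_force: 0.0
time: 8.05
position: [0.5678, -0.251, 0.4296]
orientation: [3.141, -0.002, -3.005]
ft_force: [0.3, -0.4, -0.3]
opening: 0.998
gripper_force: 0.0
432 [-0.1536827  -0.20999016]
```

View pics/side4.png

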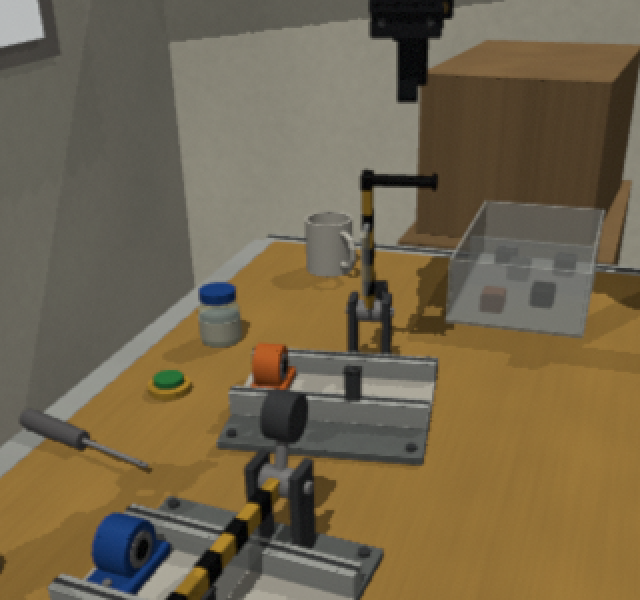

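The orange lane's arm stands by itself about 9° from vertical, with its bar at (370–435, 181). The gripper is clear above it, the blue barrier is still down, and neither block has moved.

```bash
python3 -c "
from rig import manip
print(manip.job_done())"
```

```text
the job is handed in; nothing more can be done
None
```

The orange lane's barrier is up and standing by itself about 9° from vertical, the blue lane's barrier is still down, both blocks look unmoved, and the job is handed in at about 8 s of the 42 s allowed (no verdict was returned).

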